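# Show the apprentice the casting kit

### The job

An apprentice is about to pour a small ingot: show them the kit in working order by pointing down at each thing with the fingertips, first the open crucible, then the ingot mould and last the pickle jar. Hold the fingertips over the middle of each for about two seconds, close above its top (a gap of two to five centimetres), touching nothing at all, and never bring them close above the polish pot or the tea glass, not even in passing. Finish with the hand still there, pointing at the pickle jar.

Things in the scene. Friction and masses are not known exactly. Their poses are not given: they have to be found in the camera images.
- crucible: Open, empty melting crucible: a small round grey-brown bowl, wider than high, 68 mm across the rim, 36 mm high, nothing in it. Loose, upright. Origin: centre of its underside, z up.
- crucible_top (a point): Centre of the crucible's open mouth, level with the rim, 36 mm above the bench. Point here from above.
- ingot_mould: Ingot mould: a low dark iron bar, 36 x 100 x 22 mm high, with one straight groove (12 mm wide, 10 mm deep) along its whole length on top. Loose. Origin: centre of its underside; y runs along the groove, z up.
- ingot_mould_top (a point): Middle of the mould's upper face (midway along the groove, level with its two edges), 22 mm above the bench. Point here from above.
- pickle_jar: Pickle jar: clear round jar, 69 mm wide and 84 mm high, closed with a wide flat screw lid; wider and taller than the polish pot. Loose, upright. Origin: centre of its underside, z up.
- pickle_jar_top (a point): Centre of the pickle jar's lid, on its upper face, 84 mm above the bench. Point here from above.
- polish_pot: Look-alike, not part of the kit: squat round pot of polish with a lid, 58 mm wide and 50 mm high, printed all round. Loose. Origin: centre of its underside.
- polish_pot_top (a point): Centre of the polish pot's lid, 50 mm above the bench. Keep the fingertips away from here.
- tea_glass: Look-alike, not part of the kit: waisted tea glass, 59 mm wide and 81 mm high, with some tea-coloured filling, no lid. Loose. Origin: centre of its underside.
- tea_glass_top (a point): Centre of the tea glass's mouth, 81 mm above the bench. Keep the fingertips away from here.
- parts_drawers: Fixed grey cabinet of small drawers in the middle of the bench, 194 mm high, between the left and right parts of the work; fingertips 0.30 m above the bench pass freely over it. Origin: centre of its underside.
- leaning_screen: Fixed thin dark screen leaning at the back left behind the cabinet, 400 mm wide, top edge about 0.31 m above the bench. A hand that swings across at 0.30 m height more than about 0.5 m from the robot's base can strike it: cross in the middle 0.40 m straight ahead of the base. Origin: middle of its footprint.
- dapping_block: Bystander: brass cube with round hollows, 50 x 50 x 51 mm. Origin: centre of its underside.
- masking_tape: Bystander: roll of masking tape lying flat, 98 mm wide, 25 mm high. Origin: centre of its underside.
- flux_dropper: Bystander: small dropper bottle, 33 mm wide and 102 mm high, upright. Origin: centre of its underside.

How it is judged:
By the outcome, as a careful person would: the job done as asked, in the order asked, and still so for the second after the job is handed in, with the robot touching nothing.
It also fails if it takes over 61 s, if anything falls off the work surface, if the arm or the gripper's body presses on something with over 40 N, if the wrist force passes 120 N, or if a joint passes its speed limit or range.

### The arm

A 6-joint arm with a two-finger parallel gripper is mounted at the origin on the work surface; the furniture and walls round the work are solid. World frame = base frame: x ahead of the robot, y to its left, z up, the work surface at z = 0. Lengths are in m, angles in rad, forces in N, time in s.
With the tool pointing down it reaches from about 0.375 to 0.975 m from the base axis. Payload 3.8 kg.
Tool frame: the origin (TCP) lies midway between the tips of the shut fingers; the grasp point (between the pads) lies 19 mm behind it; z points along the fingers, y is the line along which they close (so a half turn about z gives the same grasp; the last joint's range is limited). The gripper opens to 85 mm and grips with 20 to 120 N. Pads are 22 mm wide; open, the fingers measure 114 mm over their backs; the gripper's body (76 mm by 85 mm) begins 54 mm behind the grasp point. The pads swing forward as they close: fully open they stand 13 mm farther back than shut.
Start: joints at [-1.243, 0.264, 1.604, -0, 1.274, -0.037], TCP at [0.241, -0.631, 0.231] pointing down, gripper open.
Joint ranges: [-2.63, 2.63], [-0.94, 2.18], [0.31, 2.57], [-1.31, 4.45], [0, 2.66], [-2.55, 2.55]. Speed limits (rad/s): [2.57, 2.57, 3.14, 3.14, 3.14, 3.14].

### API

Orientations are given as a rotation vector (axis times angle).
In Python, from workcell import bot gives the robot as it stands.
- The arm moves only by the tool step_arm, never from a script. Its argument "motion" is a list of rows, each a list of 5 numbers: the finger opening in cm, from 0 to 8.54, then the shift along the tool's x, y, z in cm, then the turn about the tool's z in degrees. In form: [[claw, dx, dy, dz, twist], ...]. A call has 1 to 20 rows; each row is the pose to reach, as a shift and turn from the pose commanded when the call began, along the tool's axes at that moment; what a row does not reach only later rows make up. A row lasts 1/10 s, in which the tool goes at most 50 mm and 8.59 degrees, less where a joint would pass 70% of its speed; a pose out of reach is approached as far as the arm can. A call with a gripper value outside its range is refused whole. The fingers move at their own pace and stop on an object; "force" is the grip in N (left out, the last holds). Time passes only in rows, so rows that repeat a pose let the fingers close. It gives the time, the measured TCP pose, the force, the opening and the grip force at its end, in the units of the state.
- bot.read_state(): the state, without advancing time (a new reading comes with each control period).
- bot.read_camera(name): name is "scene" or "top"; returns (picture, depth): 400x640x3 uint8, red, green, blue; 400x640 float32, m along the optical axis (not along the pixel's ray), 0 where there is no reading.
- bot.calibration(name): a dict with "mtx" (3x3 intrinsics, pixels), "k1" (the pictures are not rectified: a ray, as slopes to the right and down, at radius r is drawn at 1 + k1 r^2 times it, then the intrinsics apply), "origin" and "orientation" of the camera in the world. Camera axes: x right, y up, looking along -z (the intrinsics and any distortion apply to the point x, -y, -z); pixel columns grow to the right and rows downward; lengths in m; the calibration is good to about 2 mm. A picture is of the moment at which its call begins. calibration takes no time and is no camera call.
- bot.finish_job(): hands the job in; it is judged then, once.
The state is a dict: "time": time; "q": joint angles; "joint_vel": joint speeds; "joint_torque": joint torques, N m; "tool_pos": TCP position; "tcp_rot": TCP orientation; "wrist_force": force on the tool from outside, world axes, zero at the start; "torque": the same for the moment, N m; "width": opening from 0.0 (shut) to 1.0 (fully open); "grip_force": force on a finger pad.
Only numpy, scipy, OpenCV 4.12 (cv2) and the standard library are available. Lean on these libraries where they do the work, as an engineer would, in place of code of your own. Each camera call takes 0.05 s, during which the arm holds its last target. There are 200 camera calls.

## Working session

There is one attempt and no reset: what is moved stays moved. The work goes in short steps, Python scripts to look and compute and a tool call to move; the robot and the scene stay as the last step left them, time stands still between calls to the robot, and variables do not carry over. Pictures are saved under pics/ and viewed, at most 10 in all, crops included, and the job is handed in when it is done.

Besides the shell and the picture viewer there is one more tool, called after ">>>" as a command line: name --pt "numbers of a row" for each row, then --argument value for the rest. step_arm: Moves the arm, as the interface text tells. Its arguments: {"type":"object","properties":{"motion":{"type":"array","items":{"type":"array","items":{"type":"number"}}},"force":{"type":"number"}},"required":["motion"]}

```bash
mkdir -p pics
cat > h.py <<'E'
import numpy as np, cv2
from workcell import bot
from scipy.spatial.transform import Rotation as R
def cloud(name, depth):
    c=bot.calibration(name); K=np.array(c["mtx"]); h,w=depth.shape
    u,v=np.meshgrid(np.arange(w),np.arange(h))
    xd=(u-K[0,2])/K[0,0]; yd=(v-K[1,2])/K[1,1]; x,y=xd.copy(),yd.copy()
    for _ in range(20):
        s=1+c["k1"]*(x*x+y*y); x,y=xd/s,yd/s
    P=np.stack([x*depth,-y*depth,-depth],-1)
    o=np.array(c["orientation"]); M=o if o.shape==(3,3) else R.from_rotvec(o).as_matrix()
    return P@M.T+np.array(c["origin"])
E
python3 - <<'E'
from h import *
for n in ("scene","top"):
    p,d=bot.read_camera(n); cv2.imwrite(f"pics/{n}0.png",p[...,::-1]); np.save(f"{n}_d.npy",d); np.save(f"{n}_w.npy",cloud(n,d))
    print(n,bot.calibration(n))
print(bot.read_state())
E
```

```text
scene {'mtx': array([[391.98749257,   0.        , 319.44953302],
       [  0.        , 391.98749257, 199.87568848],
       [  0.        ,   0.        ,   1.        ]]), 'k1': -0.044106468210579584, 'origin': array([-0.33161514,  0.70490702,  0.77255341]), 'orientation': array([ 0.50502089, -1.10228332, -2.01511202])}
top {'mtx': array([[432.47447486,   0.        , 316.1483037 ],
       [  0.        , 432.47447486, 207.09725408],
       [  0.        ,   0.        ,   1.        ]]), 'k1': -0.02040175106565876, 'origin': array([0.29566405, 0.02202162, 1.63127529]), 'orientation': array([ 0.11072242, -0.08016721, -1.56035662])}
{'time': 0.1, 'q': array([-1.24290800e+00,  2.64688881e-01,  1.60526220e+00,  3.66118861e-06,
        1.27369380e+00, -3.68958287e-02]), 'joint_vel': array([ 0.00053293, -0.0024725 , -0.00332208, -0.00095999,  0.00025539,
       -0.00112006]), 'joint_torque': array([ 6.84296065e-04, -5.16705787e+01, -3.68589628e+01,  2.10026155e-05,
        6.33012285e-03,  3.32139564e-05]), 'tool_pos': array([ 0.2405909 , -0.62995033,  0.23006569]), 'tcp_rot': array([-3.08748479e+00, -5.69459836e-01,  4.61634714e-04]), 'wrist_force': array([-0.50601921, -0.87601699, -0.59523646]), 'torque': array([0.00621887, 0.00863695, 0.00690719]), 'grip_force': 0.0, 'width': 1.0026252725586697}
```

View pics/top0.png

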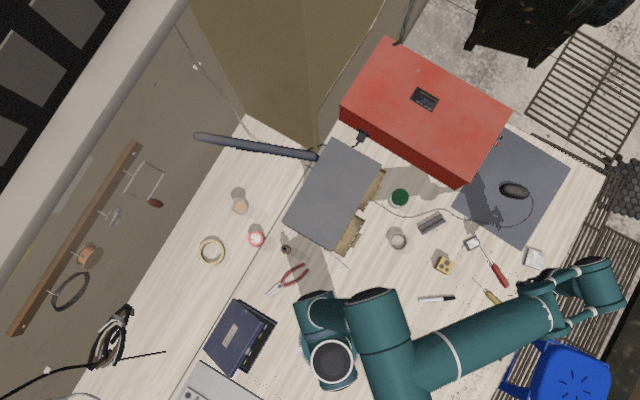

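View pics/scene0.png

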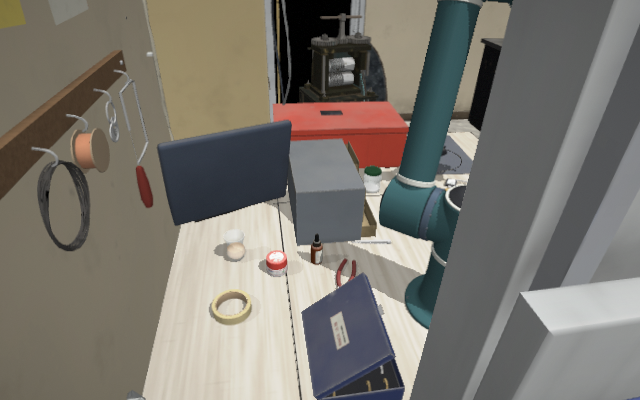

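Run:
```python
from h import *
t=cv2.imread("pics/top0.png"); s=cv2.imread("pics/scene0.png")
r=lambda im,a,b,c,d:cv2.resize(im[b:d,a:c],(400,300),interpolation=cv2.INTER_CUBIC)
g=np.vstack([np.hstack([r(t,360,170,480,260),r(t,190,180,310,270)]),np.hstack([r(s,335,150,415,210),r(s,200,210,320,300)])])
cv2.imwrite("pics/zoom.png",g)
W=np.load("top_w.npy"); D=np.load("top_d.npy")
for n,(u,v) in dict(crucible=(398,241),mould=(431,222),green=(400,198),pale=(240,205),red=(256,239),drop=(286,249),dap=(444,264)).items():
    P=W[v-22:v+23,u-22:u+23].reshape(-1,3); ok=D[v-22:v+23,u-22:u+23].ravel()>0
    P=P[ok]; P=P[np.linalg.norm(P[:,:2]-W[v,u,:2],axis=1)<.06]
    print(n,W[v,u].round(3),"bench",np.median(P[P[:,2]<.01],0).round(3))
    for lo in (.012,.03,.045,.07):
        Q=P[P[:,2]>lo]
        if len(Q)>4: print("  >",lo,len(Q),Q.mean(0).round(3),Q.min(0).round(3),Q.max(0).round(3))
```

```text
crucible [ 0.369 -0.252  0.009] bench [ 0.369 -0.249  0.001]
  > 0.012 195 [ 0.366 -0.253  0.026] [ 0.313 -0.282  0.012] [ 0.397 -0.218  0.044]
  > 0.03 84 [ 0.367 -0.253  0.036] [ 0.334 -0.282  0.03 ] [ 0.397 -0.218  0.044]
mould [ 0.439 -0.373  0.024] bench [ 0.445 -0.369  0.001]
  > 0.012 218 [ 0.433 -0.376  0.021] [ 0.394 -0.427  0.012] [ 0.489 -0.329  0.031]
green [ 0.52  -0.249  0.082] bench [ 0.505 -0.236  0.001]
  > 0.012 318 [ 0.52  -0.245  0.075] [ 0.49  -0.281  0.012] [ 0.553 -0.215  0.094]
  > 0.03 297 [ 0.521 -0.246  0.079] [ 0.49  -0.281  0.03 ] [ 0.553 -0.217  0.094]
  > 0.045 285 [ 0.521 -0.246  0.081] [ 0.49  -0.281  0.048] [ 0.553 -0.217  0.094]
  > 0.07 241 [ 0.523 -0.249  0.085] [ 0.494 -0.281  0.073] [ 0.553 -0.219  0.094]
pale [0.497 0.339 0.033] bench [0.498 0.328 0.   ]
  > 0.012 257 [0.49  0.34  0.051] [0.46  0.309 0.017] [0.517 0.367 0.088]
  > 0.03 233 [0.491 0.341 0.053] [0.461 0.309 0.03 ] [0.517 0.367 0.088]
  > 0.045 117 [0.493 0.346 0.07 ] [0.461 0.31  0.046] [0.517 0.367 0.088]
  > 0.07 61 [0.492 0.344 0.078] [0.461 0.31  0.07 ] [0.517 0.367 0.088]
re
[... 213 characters left out ...]
71 0.275 0.051] [0.344 0.247 0.045] [0.399 0.302 0.061]
drop [0.333 0.158 0.095] bench [0.332 0.155 0.001]
  > 0.012 78 [0.332 0.161 0.066] [0.316 0.132 0.012] [0.349 0.18  0.099]
  > 0.03 72 [0.333 0.162 0.07 ] [0.319 0.147 0.044] [0.349 0.18  0.099]
  > 0.045 71 [0.333 0.162 0.07 ] [0.319 0.147 0.046] [0.349 0.18  0.099]
  > 0.07 34 [0.333 0.164 0.083] [0.323 0.153 0.07 ] [0.344 0.175 0.099]
dap [ 0.285 -0.41   0.051] bench [ 0.288 -0.4    0.001]
  > 0.012 234 [ 0.283 -0.409  0.048] [ 0.241 -0.442  0.012] [ 0.314 -0.379  0.062]
  > 0.03 212 [ 0.283 -0.41   0.051] [ 0.253 -0.442  0.031] [ 0.314 -0.38   0.062]
  > 0.045 190 [ 0.283 -0.411  0.052] [ 0.253 -0.442  0.045] [ 0.314 -0.38   0.062]
```

View pics/zoom.png

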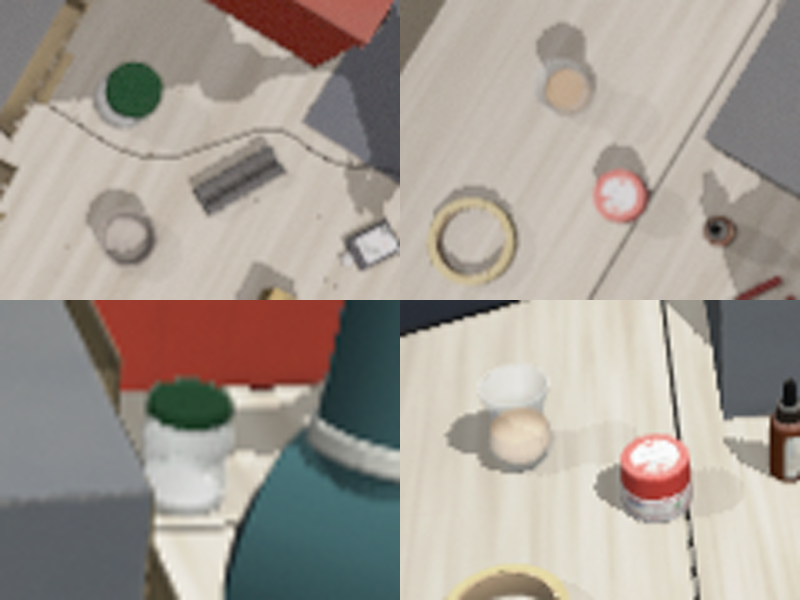

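Run:
```python
from h import *
s=bot.read_state(); M=R.from_rotvec(s["tcp_rot"]).as_matrix(); p=s["tool_pos"]; print(M.round(3))
for nm in ("top","scene"):
    W=np.load(nm+"_w.npy"); D=np.load(nm+"_d.npy"); A=W[D>0]
    for n,c,z,r in (("cruc",(.366,-.252),.036,.05),("mould",(.437,-.376),.022,.065),("jar",(.523,-.249),.084,.05)):
        Q=A[(np.linalg.norm(A[:,:2]-c,axis=1)<r)&(abs(A[:,2]-z)<.01)]
        if len(Q)<10: print(nm,n,"none"); continue
        q=Q[:,:2].astype(np.float32)*1000
        print(nm,n,len(Q),"circle",np.round(cv2.minEnclosingCircle(q),1) if 0 else cv2.minEnclosingCircle(q),"rect",cv2.minAreaRect(q),"med z",np.median(Q[:,2]).round(3))
    if nm=="top":
        print("max height map, rows x .2..0.9, cols y -.7..0.1 (cm)")
        for x in np.arange(.3,.85,.05):
            print(round(x,2),[int(100*max(A[(abs(A[:,0]-x)<.025)&(abs(A[:,1]-y)<.025)][:,2],default=-.01)) for y in np.arange(-.6,.11,.05)])
for n,t in dict(cruc=(.365,-.25,.071),mould=(.437,-.376,.057),jar=(.523,-.249,.119)).items():
    print(n,(M.T@(np.array(t)-p)*100).round(1))
```

```text
[[ 0.934  0.357 -0.001]
 [ 0.357 -0.934  0.002]
 [ 0.    -0.002 -1.   ]]
top cruc 99 circle ((366.1224670410156, -249.94007873535156), 34.010536193847656) rect ((365.5314636230469, -249.55587768554688), (63.857173919677734, 62.395057678222656), 89.86312103271484) med z 0.035
top mould 218 circle ((437.4272766113281, -374.2178955078125), 52.904754638671875) rect ((429.4742431640625, -379.0414733886719), (68.74649047851562, 99.56629943847656), 50.068634033203125) med z 0.021
top jar 238 circle ((523.3818359375, -249.37008666992188), 32.05202865600586) rect ((523.3473510742188, -250.4193572998047), (58.812808990478516, 61.84148406982422), 5.25742244720459) med z 0.085
max height map, rows x .2..0.9, cols y -.7..0.1 (cm)
0.3 [62, 60, 1, 5, 6, 0, 1, 1, 0, 1, 1, 6, 7, 1, 1]
0.35 [1, 2, 2, 1, 0, 1, 4, 4, 4, 1, 6, 19, 20, 20, 19]
0.4 [1, 1, 1, 0, 2, 3, 3, 4, 3, 1, 6, 20, 20, 20, 20]
0.45 [1, 1, 1, 1, 2, 3, 0, 1, 1, 4, 19, 20, 20, 20, 20]
0.5 [1, 1, 1, 1, 1, 1, 9, 9, 8, 19, 20, 20, 20, 20, 20]
0.55 [1, 1, 18, 19, 1, 1, 8, 9, 13, 20, 20, 20, 20, 20, 20]
0.6 [1, 1, 19, 19, 19, 19, 1, 1, 19, 20, 20, 20, 20, 32, 32]
0.65 [1, 19, 19, 19, 19, 19, 19, 1, 0, 20, 20, 20, 20, 31, 32]
0.7 [8, 19, 19, 19, 19, 19, 19, 19, 19, 1, 5, 20, 20, 97, 1]
0.75 [19, 19, 19, 19, 19, 19, 19, 19, 19, 19, 18, 1, 39, 96, 95]
0.8 [19, 19, 19, 19, 19, 19, 19, 20, 19, 19, 19, 19, 87, 88, -1]
scene cruc none
scene mould none
scene jar 155 circle ((524.2857055664062, -244.9084014892578), 35.98504638671875) rect ((522.8845825195312, -245.5384979248047), (64.28950500488281, 62.272369384765625), 1.1858881711959839) med z 0.085
cruc [ 25.2 -31.   16. ]
mould [ 27.4 -16.7  17.3]
jar [ 40.  -25.5  11.2]
```

>>> step_arm --pt "0 1 -1.2 0 0" --pt "0 3 -3.7 0 0" --pt "0 5 -6.2 0 0" --pt "0 7.2 -8.8 0 0" --pt "0 9.4 -11.5 0 0" --pt "0 11.6 -14.2 0 0" --pt "0 13.8 -16.9 0 0" --pt "0 16 -19.6 0 0" --pt "0 18.2 -22.3 0 0" --pt "0 20.4 -25 0 0" --pt "0 22.4 -27.5 1 0" --pt "0 24 -29.5 2.5 0" --pt "0 25 -30.7 4.5 0" --pt "0 25.2 -31 7 0" --pt "0 25.2 -31 9 0" --pt "0 25.2 -31 10 0" --pt "0 25.2 -31 10 0" --pt "0 25.2 -31 10 0" --pt "0 25.2 -31 10 0"

```text
time: 2.0
tool_pos: [0.3664, -0.2518, 0.1326]
tcp_rot: [3.088, 0.569, 0.002]
wrist_force: [0.4, -0.5, 0.2]
width: 0.001
grip_force: 0.0
```

>>> step_arm --pt "0 0 -0.1 1 0" --pt "0 0 -0.1 2.5 0" --pt "0 0 -0.1 4 0" --pt "0 0 -0.1 5.2 0" --pt "0 0 -0.1 6 0" --pt "0 0 -0.1 6.2 0" --pt "0 0 -0.1 6.2 0" --pt "0 0 -0.1 6.2 0"

```text
time: 2.8
tool_pos: [0.3658, -0.2505, 0.0698]
tcp_rot: [3.089, 0.57, 0.001]
wrist_force: [-0.3, 0.2, 1.2]
width: 0.002
grip_force: 0.0
```

Run:
```python
from h import *
p,d=bot.read_camera("top"); q,_=bot.read_camera("scene")
r=lambda im:cv2.resize(im[...,::-1][150:300,330:530],(400,300),interpolation=cv2.INTER_CUBIC)
cv2.imwrite("pics/c1.png",np.hstack([r(p),cv2.resize(q[100:300,300:500,::-1],(300,300))]))
s=bot.read_state(); print(s["tool_pos"],s["time"],s["wrist_force"])
```

```text
[ 0.3658279  -0.25055339  0.06997985] 2.9 [-0.51548405 -0.22924352  0.5352098 ]
```

View pics/c1.png

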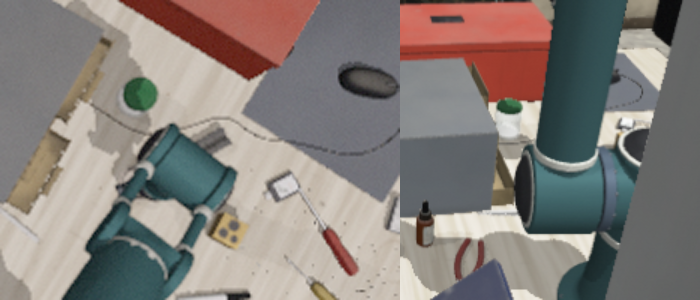

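The arm hides the fingers here, but the jar, mould and block stand where they were. I'll hold over the crucible, then go to the mould.

>>> step_arm --pt "0 0 0 0 0" --pt "0 0 0 0 0" --pt "0 0 0 0 0" --pt "0 0 0 0 0" --pt "0 0 0 0 0" --pt "0 0 0 0 0" --pt "0 0 0 0 0" --pt "0 0 0 0 0" --pt "0 0 0 0 0" --pt "0 0 0 0 0" --pt "0 0 0 0 0" --pt "0 0 0 0 0" --pt "0 0 0 0 0" --pt "0 0 0 0 0" --pt "0 0 0 0 0" --pt "0 0 0 0 0" --pt "0 0 0 0 0" --pt "0 0 0 0 0" --pt "0 0 0 0 0" --pt "0 0 0 0 0"

```text
time: 4.9
tool_pos: [0.3653, -0.2502, 0.0693]
tcp_rot: [3.089, 0.57, 0.0]
wrist_force: [0.3, -0.0, 0.4]
width: 0.003
grip_force: 0.0
```

>>> step_arm --pt "0 0 0 0 0" --pt "0 0 0 -1 0" --pt "0 0 0 -3 0" --pt "0 0 0 -5 0" --pt "0 0.2 1.2 -6 0" --pt "0 0.5 3.5 -6 0" --pt "0 0.9 6 -6 0" --pt "0 1.3 8.5 -6 0" --pt "0 1.7 11 -6 0" --pt "0 2 13 -5.5 0" --pt "0 2.1 14 -4 0" --pt "0 2.1 14.1 -2 0" --pt "0 2.1 14.1 -0.2 0" --pt "0 2.1 14.1 1 0" --pt "0 2.1 14.1 1.5 0" --pt "0 2.1 14.1 1.5 0" --pt "0 2.1 14.1 1.5 0" --pt "0 2.1 14.1 1.5 0"

```text
time: 6.7
tool_pos: [0.4359, -0.375, 0.0555]
tcp_rot: [3.088, 0.57, 0.002]
wrist_force: [-0.1, 0.3, 0.6]
width: 0.006
grip_force: 0.0
```

Run:
```python
from h import *
p,d=bot.read_camera("top")
cv2.imwrite("pics/c2.png",cv2.resize(p[...,::-1][150:300,330:530],(600,450),interpolation=cv2.INTER_CUBIC))
s=bot.read_state(); print(s["tool_pos"],s["time"],s["wrist_force"])
```

```text
[ 0.43583452 -0.37489888  0.05543107] 6.75 [ 0.08607827 -0.49193981 -0.286334  ]
```

View pics/c2.png

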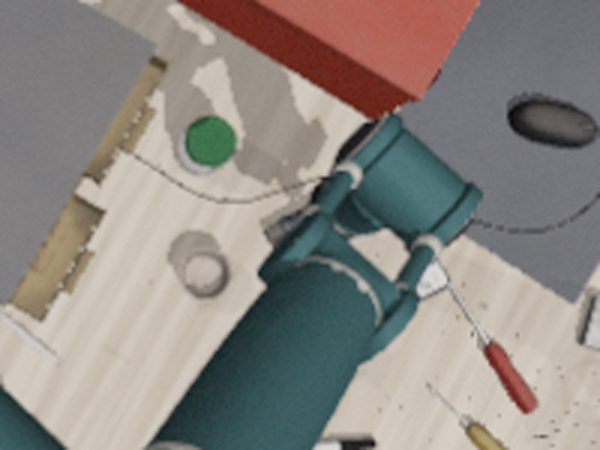

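The crucible and jar are undisturbed (crucible about (205,270), jar about (210,140) in this crop). Now I'll hold over the mould, then go to the jar.

>>> step_arm --pt "0 0 0 0 0" --pt "0 0 0 0 0" --pt "0 0 0 0 0" --pt "0 0 0 0 0" --pt "0 0 0 0 0" --pt "0 0 0 0 0" --pt "0 0 0 0 0" --pt "0 0 0 0 0" --pt "0 0 0 0 0" --pt "0 0 0 0 0" --pt "0 0 0 0 0" --pt "0 0 0 0 0" --pt "0 0 0 0 0" --pt "0 0 0 0 0" --pt "0 0 0 0 0" --pt "0 0 0 0 0" --pt "0 0 0 0 0" --pt "0 0 0 0 0" --pt "0 0 0 0 0" --pt "0 0 0 0 0"

```text
time: 8.75
tool_pos: [0.4352, -0.3744, 0.0543]
tcp_rot: [-3.089, -0.57, 0.0]
wrist_force: [0.6, -0.3, 0.4]
width: -0.0
grip_force: 0.0
```

>>> step_arm --pt "0 0 0 -1 0" --pt "0 0 0 -3.5 0" --pt "0 0 0 -6 0" --pt "0 0 0 -8.5 0" --pt "0 0.6 -0.4 -10 0" --pt "0 2.5 -1.7 -10.5 0" --pt "0 4.8 -3.3 -10.5 0" --pt "0 7.2 -4.9 -10.5 0" --pt "0 9.5 -6.5 -10.5 0" --pt "0 11.5 -7.9 -10.5 0" --pt "0 12.5 -8.5 -10.3 0" --pt "0 12.7 -8.7 -9.5 0" --pt "0 12.7 -8.7 -8 0" --pt "0 12.7 -8.7 -7 0" --pt "0 12.7 -8.7 -6.6 0" --pt "0 12.7 -8.7 -6.6 0" --pt "0 12.7 -8.7 -6.6 0"

```text
time: 10.45
tool_pos: [0.5225, -0.2484, 0.1201]
tcp_rot: [-3.09, -0.568, 0.0]
wrist_force: [0.2, -0.2, -0.3]
width: 0.001
grip_force: 0.0
```

>>> step_arm --pt "0 0 0 0 0" --pt "0 0 0 0 0" --pt "0 0 0 0 0" --pt "0 0 0 0 0" --pt "0 0 0 0 0" --pt "0 0 0 0 0" --pt "0 0 0 0 0" --pt "0 0 0 0 0" --pt "0 0 0 0 0" --pt "0 0 0 0 0" --pt "0 0 0 0 0" --pt "0 0 0 0 0" --pt "0 0 0 0 0" --pt "0 0 0 0 0" --pt "0 0 0 0 0" --pt "0 0 0 0 0" --pt "0 0 0 0 0" --pt "0 0 0 0 0" --pt "0 0 0 0 0" --pt "0 0 0 0 0"

```text
time: 12.45
tool_pos: [0.5228, -0.2477, 0.1203]
tcp_rot: [-3.089, -0.57, 0.0]
wrist_force: [-0.5, 0.3, -0.1]
width: -0.002
grip_force: 0.0
```

Run:
```python
from h import *
p,d=bot.read_camera("top"); q,_=bot.read_camera("scene")
cv2.imwrite("pics/c3.png",np.hstack([cv2.resize(p[...,::-1][150:300,330:530],(400,300)),cv2.resize(q[100:250,300:450,::-1],(300,300))]))
s=bot.read_state(); print(s["tool_pos"],s["time"],s["wrist_force"],s["joint_vel"].round(3))
```

```text
[ 0.52280165 -0.24779671  0.12028671] 12.55 [-0.63438149  0.29298538 -0.22462715] [-0.001 -0.    -0.001 -0.002  0.001  0.001]
```

View pics/c3.png

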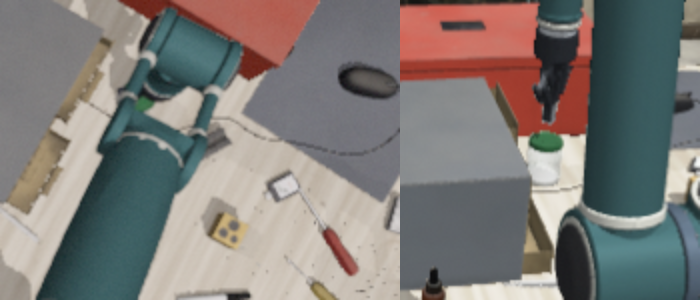

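The scene view shows the shut fingertips centred just above the green lid, tips about (547,120) and lid about (545,140) in the crop. Nothing is touched.

```bash
python3 -c "
from workcell import bot
print(bot.finish_job())"
```

```text
the job is handed in; nothing more can be done
None
```

I pointed at the crucible, the ingot mould and the pickle jar in that order, about two seconds each with gaps of about 3.3 to 3.6 cm. I saw no sign of contact, stayed well clear of the polish pot and tea glass, and handed the job in at 12.6 s with the hand still over the pickle jar.

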